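# Turn a chocolate over in the turnover cradle

## Task

Lay the one large flower-shaped chocolate, right side up as it is, in the open tray of the turnover cradle and let go of it. Then take the tray by its wooden handle and swing it right over until it is fully closed on the marble block, so that the chocolate ends up lying upside down on the marble under the tray.

Things in the scene. Friction and masses are not known exactly. Their poses are not given: they have to be found in the camera images.
- flower: Large flower-shaped dark chocolate: eight petals, 52 mm across (50 between petals), 26 mm high, 60 g, sides drawn in slightly upwards, small gold dot on top. Starts right side up on the parchment. Origin: centre of its flat underside; z: towards its top. Beside it: a plain round and a square chocolate of like size, and flowers only 33 mm across.
- cradle: Turnover cradle, fixed: hinged steel tray (on +y while open) and marble block (on -y). Origin: on the table under the middle of the hinge line; x along the hinge line, z up; hinge line 40 mm above the table. Block: 150 mm along x, y = -4 to -100 mm, top 39 mm above the table, bare. Tray and marble are polished: the chocolate slides on them (friction about 0.3).
- tray_floor (a point): Middle of the tray's flat floor; open: cradle y = 45 mm, 8 mm above the table. Inside, 80 mm across y between two walls 30 mm high (hinge side 4 mm thick, outer 8); 130 mm along x between lips only 10 mm high (room for fingers on the x sides). Closed, the tray caps the block 33 mm above it; on the way the chocolate slides to the hinge-side wall and tips on to the marble.
- leaf_grip (a point): Point to hold on the tray's handle, a dark wooden bar out from the middle of its outer wall: 20 mm wide along the hinge line, 16 mm thick, 58 mm long (point 38 mm from the wall). Open: cradle y = 131 mm, 30 mm above the table; closed: y = -131, 50 mm up. Pinched across its width from above, it turns between the pads, so the gripper can point down all the way.
- leaf (a joint): Angle of the tray in rad: 0 open, flat beside the block (start); 1.57 upright; 3.14 closed on the block. It turns about the cradle's +x (outer end up and over to -y). 0.35 kg tray on a damped hinge: let go, it sinks slowly open before upright, slowly shut past it.
There are look-alikes about, which are no part of the job. What is shaped like the flower but turquoise is not meant.

How it is judged:
By the outcome, as a careful person would: the job done as asked, in the order asked, and still so for the second after the job is handed in, with the robot touching nothing.
It also fails if it takes over 54 s, if anything falls off the work surface, if the arm or the gripper's body presses on something with over 40 N, if the wrist force passes 120 N, or if a joint passes its speed limit or range.

## Robot

A 6-joint arm with a two-finger parallel gripper is mounted at the origin on the work surface. World frame = base frame: x ahead of the robot, y to its left, z up, the work surface at z = 0. Lengths are in mm, angles in rad, forces in N, time in s.
With the tool pointing down it reaches from about 250 to 800 mm from the base axis. Payload 8.5 kg.
Tool frame: the origin (TCP) lies on the centre line of the jaws, within the pads' length; the fingertips stand 8 mm ahead of it and the grasp point (between the pads) lies 11 mm behind it; z points along the fingers, y is the line along which they close (so a half turn about z gives the same grasp; the last joint's range is limited). The gripper opens to 85 mm and grips with 20 to 120 N. Pads are 22 mm wide; open, the fingers measure 114 mm over their backs; the gripper's body (76 mm by 85 mm) begins 54 mm behind the grasp point. The pads swing forward as they close: fully open they stand 13 mm farther back than shut.
Start: joints at [-1.303, 0.238, -0.013, 1.319, 0, 1.571], TCP at [138.907, -506.245, 239.276] pointing down, gripper open.
Joint ranges: [-2.66, 2.66], [-1.03, 1.9], [-1.14, 1.46], [-1.82, 2.27], [-1.45, 1.34], [-3.14, 3.14]. Speed limits (rad/s): [2.22, 2.22, 2.79, 3.14, 3.14, 3.14].

## Interface

Orientations are given as a unit quaternion [w, x, y, z].
In Python, from rig import bot, optics, order gives the robot as it stands. The module is installed in compiled form; this text tells all that it offers.
- The arm moves only by the tool send_rows, never from a script. Its arguments are lists of equal length, an entry for each row: "rotation": the turn, a rotation vector about the tool's x, y, z in degrees, a list of three; "dp": the shift along the tool's x, y, z in m, a list of three; "hand": the closure, from 0 (fully open) to 1 (shut). A call has 1 to 5 rows; each row is the pose to reach, as a shift and turn from the pose commanded when the call began, along the tool's axes at that moment; what a row does not reach only later rows make up. A row lasts 1/10 s, in which the tool goes at most 50 mm and 8.59 degrees, less where a joint would pass 70% of its speed; a pose out of reach is approached as far as the arm can. A call with a gripper value outside its range is refused whole. The fingers move at their own pace and stop on an object; "squeeze" is the grip in N (left out, the last holds). Time passes only in rows, so rows that repeat a pose let the fingers close. It gives the time, the measured TCP pose, the force, the opening and the grip force at its end, in the units of the state.
- bot.get_state(): the state, without advancing time (a new reading comes with each control period).
- optics.read_camera(name): name is "side" or "top" or "wrist"; returns a dict with "frame" (420x560x3 uint8, red, green, blue), "z_map" (420x560 float32, mm along the optical axis (not along the pixel's ray), 0 where there is no reading), "mtx" (3x3 intrinsics, pixels), "R" (3x3) and "t" (3): a world point X has camera coordinates R X + t. Camera axes: x right, y down, z forward; pixel columns grow to the right and rows downward; lengths in mm; the calibration is good to about 2 mm. A picture is of the moment at which its call begins.
- order.close_job(): hands the job in; it is judged then, once.
The state is a dict: "clock": time; "joint_positions": joint angles; "qvel": joint speeds; "joint_efforts": joint torques, N m; "position": TCP position; "tcp_rot": TCP orientation; "wrist_force": force on the tool from outside, world axes, zero at the start; "ft_torque": the same for the moment, N m; "gripper_width": opening from 0.0 (shut) to 1.0 (fully open); "finger_force": force on a finger pad.
Only numpy, scipy, OpenCV 4.12 (cv2) and the standard library are available. Lean on these libraries where they do the work, as an engineer would, in place of code of your own. Each camera call takes 0.05 s, during which the arm holds its last target. There are 200 camera calls.

## Working session

There is one attempt and no reset: what is moved stays moved. The work goes in short steps, Python scripts to look and compute and a tool call to move; the robot and the scene stay as the last step left them, time stands still between calls to the robot, and variables do not carry over. Pictures are saved under pics/ and viewed, at most 10 in all, crops included, and the job is handed in when it is done.

Besides the shell and the picture viewer there is one more tool, called after "Emit:" as name(argument=value, ...) on one line, values as JSON. send_rows: Moves the arm, as the interface text tells. Its arguments: {"type":"object","properties":{"rotation":{"type":"array"},"dp":{"type":"array"},"hand":{"type":"array"},"squeeze":{"type":"number"}},"required":["rotation","dp","hand"]}

```bash
mkdir -p pics
python3 - <<'E'
from rig import bot, optics
import cv2,numpy as np
for n in("top","side"):
    c=optics.read_camera(n); cv2.imwrite(f"pics/{n}0.png",c["frame"][:,:,::-1]); np.savez(f"{n}0.npz",**c)
    print(n,c["mtx"].round(1).tolist(),c["R"].round(3).tolist(),c["t"].round(1).tolist())
print(bot.get_state())
E
```

```text
top [[396.4, 0.0, 280.0], [0.0, 396.4, 222.1], [0.0, 0.0, 1.0]] [[-0.028, -0.999, -0.021], [-0.981, 0.031, -0.19], [0.19, 0.015, -0.982]] [122.7, 476.9, 686.4]
side [[408.1, 0.0, 281.6], [0.0, 408.1, 205.4], [0.0, 0.0, 1.0]] [[-0.758, -0.652, 0.004], [-0.453, 0.521, -0.723], [0.47, -0.55, -0.69]] [399.5, 202.9, 685.5]
{'clock': 0.1, 'joint_positions': array([-1.30298465e+00,  2.38748664e-01, -1.41388905e-02,  1.31918748e+00,
       -1.74345647e-05,  1.57080072e+00]), 'qvel': array([ 0.00080622, -0.00070512,  0.00255206, -0.00134638,  0.00011529,
       -0.00220178]), 'joint_efforts': array([ 1.14497932e-03, -5.39722145e+01,  3.46998775e+01,  1.34765828e-02,
        1.11915767e-04, -1.65030901e-06]), 'position': array([ 138.83111254, -505.95729002,  238.73936541]), 'tcp_rot': array([-6.32466384e-04,  9.91048091e-01,  1.33503826e-01, -9.39982324e-05]), 'wrist_force': array([-0.1939394 , -0.13380249,  0.14527781]), 'ft_torque': array([0.00440552, 0.03988513, 0.03853954]), 'finger_force': 0.0, 'gripper_width': 0.9974205354194946}
```

View pics/top0.png

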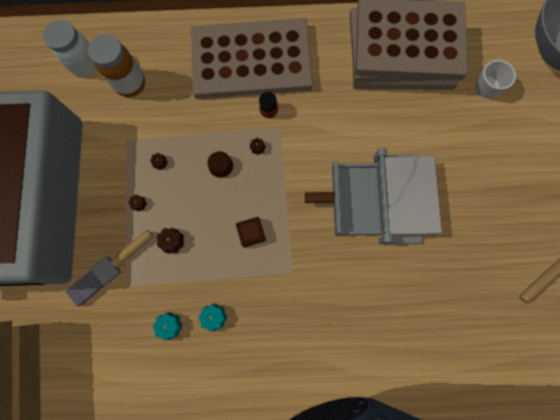

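View pics/side0.png

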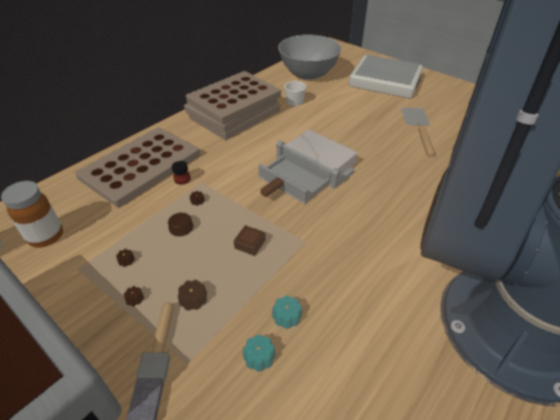

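Candidates in the top picture:
- Big flower (170,240): eight petals and a gold dot.
- Round chocolate (220,164) and square chocolate (251,232).
- Small flowers (159,161), (137,203), (258,146).
- Turquoise flowers (168,326), (212,318).

I choose (170,240). The cradle has its handle at (320,198), tray at (358,198) and marble at (412,195).

```bash
cat > h.py <<'E'
import numpy as np,cv2
def cloud(c):
    v,u=np.mgrid[:420,:560]; z=c["z_map"].astype(float); K=c["mtx"]
    P=np.stack([(u-K[0,2])/K[0,0]*z,(v-K[1,2])/K[1,1]*z,z],-1)
    W=(P-c["t"])@c["R"]; W[z==0]=np.nan
    return W
def ray(c,u,v,h):
    d=c["R"].T@np.linalg.inv(c["mtx"])@[u,v,1]; o=-c["R"].T@c["t"]
    return o+d*(h-o[2])/d[2]
E
python3 - <<'E'
import numpy as np,cv2
from h import *
c=dict(np.load("top0.npz")); W=cloud(c); f=c["frame"]
cv2.imwrite("pics/crop0.png",cv2.resize(f[195:290,120:290,::-1],None,fx=4,fy=4,interpolation=cv2.INTER_CUBIC))
def cents(c,box,name):
    f=c["frame"]; x0,y0,x1,y1=box
    m=np.zeros((420,560),np.uint8); m[y0:y1,x0:x1]=(f[y0:y1,x0:x1].max(-1)<75)*255
    n,l,s,ce=cv2.connectedComponentsWithStats(m); i=1+s[1:,4].argmax(); W=cloud(c)[l==i]
    print(name,"px",ce[i],s[i],"z",np.nanpercentile(W[:,2],[5,50,95]).round(1),"ray z13",ray(c,*ce[i],13).round(1))
    t=W[W[:,2]>20]; print(" top pts mean",t.mean(0).round(1),len(t),"ext",np.ptp(t,0).round(1))
cents(c,(150,222,192,260),"top")
s=dict(np.load("side0.npz")); cents(s,(172,272,212,314),"side")
# parchment height
print("table",np.nanmedian(W[260:275,180:230,2]))
# cradle
z=W[...,2]; R=np.zeros((420,560),bool); R[140:250,300:450]=1
for nm,lo,hi,x0,x1 in(("marble",34,43,386,445),("floor",3,14,336,384),("handle",30,46,300,331)):
    m=R&(z>lo)&(z<hi); m[:,:x0]=0; m[:,x1:]=0
    n,l,st,ce=cv2.connectedComponentsWithStats(m.astype(np.uint8)); i=1+st[1:,4].argmax(); p=W[l==i]
    r=cv2.minAreaRect(p[:,:2].astype(np.float32)); print(nm,st[i],p.mean(0).round(1),[np.round(q,1) for q in r])
E
```

```text
top px [170.38069217 240.20218579] [156 228  29  25 549] z [ 4.9 26.  28.4] ray z13 [457.9 321.7  13. ]
 top pts mean [456.9 321.5  26.2] 449 ext [45.6 46.6  9.8]
side px [192.23423423 295.23063063] [179 281  27  28 555] z [ 8.6 24.4 26.8] ray z13 [454.2 323.6  13. ]
 top pts mean [452.2 324.9  24.9] 402 ext [41.7 41.3  8.8]
table 1.4079128112568604
marble [ 386  156   55   79 3900] [ 524.5 -140.2   39.8] [array([ 527.4, -138.2]), array([100.7, 150.9]), np.float64(89.1)]
floor [ 338  167   43   65 2530] [528.7 -46.1   8.9] [array([529.3, -45.8]), array([ 76.7, 129.6]), np.float64(89.6)]
handle [304 192  27  12 294] [528.   37.3  38.2] [array([528.5,  37.2]), array([49.4, 20.4]), np.float64(87.9)]
```

View pics/crop0.png

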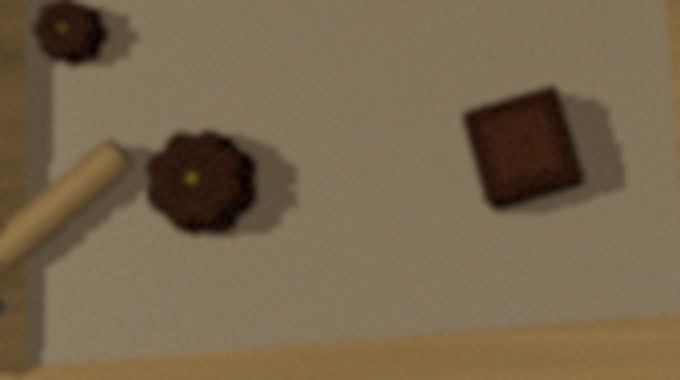

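The crop shows the big flower at crop (200,180), with eight petals and a gold dot, right side up. A spatula handle ends close to its +y side (crop 125,155), so I'll close the fingers along world x. The heights and sizes agree with the description. I'll use flower ≈ (455.5, 323), cradle x ≈ 528 and hinge y ≈ -88, with the cradle's axes parallel to the world's.

Emit:
send_rows(rotation=[[0,0,0],[0,0,0],[0,0,0],[0,0,0],[0,0,0]], dp=[[0.026,-0.036,0.005],[0.052,-0.072,0.01],[0.078,-0.108,0.015],[0.104,-0.144,0.02],[0.13,-0.18,0.025]], hand=[0,0,0,0,0])

```text
clock: 0.6
position: [216.6, -296.5, 213.8]
tcp_rot: [-0.0, 0.991, 0.133, -0.0]
wrist_force: [0.7, -0.8, 0.7]
gripper_width: 1.0
finger_force: 0.0
```

Emit:
send_rows(rotation=[[0,0,0],[0,0,0],[0,0,0],[0,0,0],[0,0,0]], dp=[[0.026,-0.036,0.005],[0.052,-0.072,0.01],[0.078,-0.108,0.015],[0.104,-0.144,0.02],[0.13,-0.18,0.025]], hand=[0,0,0,0,0])

```text
clock: 1.1
position: [294.4, -88.6, 189.2]
tcp_rot: [0.0, 0.991, 0.133, 0.0]
wrist_force: [1.1, -1.3, -0.1]
gripper_width: 1.0
finger_force: 0.0
```

Emit:
send_rows(rotation=[[0,0,0],[0,0,0],[0,0,0],[0,0,0],[0,0,0]], dp=[[0.026,-0.036,0.005],[0.052,-0.072,0.01],[0.078,-0.108,0.015],[0.104,-0.144,0.02],[0.13,-0.18,0.025]], hand=[0,0,0,0,0])

```text
clock: 1.6
position: [374.5, 111.3, 164.0]
tcp_rot: [-0.004, 0.99, 0.141, -0.001]
wrist_force: [-0.1, -0.6, 0.1]
gripper_width: 1.001
finger_force: 0.0
```

Emit:
send_rows(rotation=[[0,0,0],[0,0,0],[0,0,0],[0,0,0],[0,0,0]], dp=[[0.026,-0.036,0.005],[0.052,-0.072,0.01],[0.078,-0.108,0.015],[0.104,-0.144,0.02],[0.13,-0.18,0.025]], hand=[0,0,0,0,0])

```text
clock: 2.1
position: [462.8, 177.1, 146.0]
tcp_rot: [-0.021, 0.985, 0.169, -0.005]
wrist_force: [-1.1, 0.1, 0.9]
gripper_width: 0.996
finger_force: 0.0
```

Emit:
send_rows(rotation=[[0,0,-8.5],[0,0,-17],[0,0,-25.5],[0,0,-34],[0,0,-42]], dp=[[0,0,0],[0,0,0],[0,0,0],[0,0,0],[0,0,0]], hand=[0,0,0,0,0])

```text
clock: 2.6
position: [462.2, 176.5, 146.2]
tcp_rot: [-0.021, 0.858, 0.513, 0.003]
wrist_force: [0.3, 0.4, 0.2]
gripper_width: 0.999
finger_force: 0.0
```

Emit:
send_rows(rotation=[[0,0,-8.5],[0,0,-17],[0,0,-25.5],[0,0,-32.7]], dp=[[0,0,0],[0,0,0],[0,0,0],[0,0,0]], hand=[0,0,0,0])

```text
clock: 3.0
position: [462.2, 176.5, 146.3]
tcp_rot: [-0.02, 0.679, 0.734, 0.009]
wrist_force: [0.0, -1.2, 0.0]
gripper_width: 0.999
finger_force: 0.0
```

```bash
cat >> h.py <<'E'
from scipy.spatial.transform import Rotation as Ro
def delta(p,down=np.array([[0,1,0],[1,0,0],[0,0,-1.]])):
    from rig import bot
    s=bot.get_state(); R=Ro.from_quat(s["tcp_rot"],scalar_first=True).as_matrix()
    print("q",s["joint_positions"].round(3),"clock",s["clock"],"pos",s["position"].round(1))
    print("dp",(R.T@(np.array(p)-s["position"])/1000).round(4),"rot",Ro.from_matrix(R.T@down).as_rotvec(degrees=True).round(2))
E
python3 -c "
from h import *
delta([455.5,323,140])"
```

```text
q [ 0.338  0.239 -0.26   1.074  0.043  1.831] clock 3.0 pos [462.2 176.5 146.3]
dp [0.1462 0.0049 0.0123] rot [-0.84 -2.34  4.49]
```

Emit:
send_rows(rotation=[[-0.84,-2.34,4.49],[-0.84,-2.34,4.49],[-0.84,-2.34,4.49],[-0.84,-2.34,4.49],[-0.84,-2.34,4.49]], dp=[[0.037,0.001,0.003],[0.073,0.002,0.006],[0.11,0.004,0.009],[0.146,0.005,0.012],[0.146,0.005,0.012]], hand=[0,0,0,0,0])

```text
clock: 3.5
position: [456.4, 326.5, 139.8]
tcp_rot: [-0.0, 0.708, 0.706, 0.0]
wrist_force: [0.6, 0.1, -0.4]
gripper_width: 1.0
finger_force: 0.0
```

Run:
```python
from h import *
from rig import optics
delta([455.5,323,140])
c=optics.read_camera("wrist"); cv2.imwrite("pics/w1.png",c["frame"][:,:,::-1])
f=c["frame"]; W=cloud(c); m=((W[...,2]>18)&(W[...,2]<32)&(np.hypot(W[...,0]-455,W[...,1]-323)<40)).astype(np.uint8)
n,l,s,ce=cv2.connectedComponentsWithStats(m); i=1+s[1:,4].argmax(); p=W[l==i]
print(s[i],ce[i],p.mean(0),p.min(0),p.max(0), cv2.minEnclosingCircle(p[:,:2].astype(np.float32)))
```

```text
q [ 6.210e-01  3.490e-01 -1.170e-01  1.104e+00  1.000e-03  2.194e+00] clock 3.5 pos [456.4 326.5 139.8]
dp [-0.0035 -0.0009 -0.0002] rot [ 0.01 -0.06 -0.15]
[ 257  179   62   62 2855] [287.63642732 209.66269702] [456.53049874 323.6051708   25.62976613] [432.75015719 298.18079857  18.03257786] [480.44378055 346.00932968  28.50092232] ((456.622802734375, 322.07183837890625), 24.761734008789062)
```

View pics/w1.png

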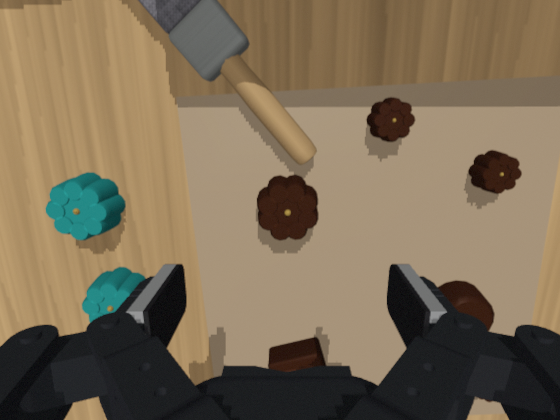

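The wrist view shows the flower with its gold dot at (288,210) and nothing where the fingers will come down. The measured centre is (456.5, 322.5), so I'll descend.

Emit:
send_rows(rotation=[[0,0,-0.15],[0,0,-0.15],[0,0,-0.15],[0,0,-0.15],[0,0,-0.15]], dp=[[-0.004,0,0.03],[-0.004,0,0.06],[-0.004,0,0.09],[-0.004,0,0.115],[-0.004,0,0.128]], hand=[0,0,0,0,0.1])

```text
clock: 4.05
position: [455.6, 316.8, 10.4]
tcp_rot: [-0.0, 0.709, 0.706, -0.002]
wrist_force: [-0.1, -1.0, -0.5]
gripper_width: 0.901
finger_force: 0.0
```

Emit:
send_rows(rotation=[[0,0,0],[0,0,0],[0,0,0],[0,0,0],[0,0,0]], dp=[[0,0,0],[0,0,0],[0,0,0],[0,0,0],[0,0,0]], hand=[0.2,0.4,0.6,0.6,0.6], squeeze=20)

```text
clock: 4.55
position: [457.4, 319.1, 13.6]
tcp_rot: [0.0, 0.708, 0.706, 0.001]
wrist_force: [-0.7, -2.1, 7.0]
gripper_width: 0.556
finger_force: 21.1
```

Emit:
send_rows(rotation=[[0,0,0],[0,0,0],[0,0,0],[0,0,0],[0,0,0]], dp=[[0,0,0],[0,0,0],[0,0,0],[0,0,0],[0,0,0]], hand=[0.7,0.7,0.7,0.7,0.7], squeeze=25)

```text
clock: 5.05
position: [457.4, 319.1, 13.7]
tcp_rot: [0.0, 0.708, 0.706, 0.001]
wrist_force: [0.3, -2.8, 7.6]
gripper_width: 0.551
finger_force: 24.5
```

Emit:
send_rows(rotation=[[0,0,0],[0,0,0],[0,0,0],[0,0,0],[0,0,0]], dp=[[0,0,-0.01],[0,0,-0.03],[0,0,-0.06],[0,0,-0.09],[0,0,-0.1]], hand=[0.7,0.7,0.7,0.7,0.7])

```text
clock: 5.55
position: [457.9, 319.9, 116.1]
tcp_rot: [0.0, 0.708, 0.706, 0.003]
wrist_force: [-0.1, 1.3, -1.1]
gripper_width: 0.548
finger_force: 26.0
```

Run:
```python
from h import *
from rig import optics
delta([528,-52,112])
c=optics.read_camera("wrist"); cv2.imwrite("pics/w2.png",c["frame"][:,:,::-1])
```

```text
q [ 0.61   0.359 -0.167  1.04   0.     2.184] clock 5.55 pos [457.9 319.9 116.1]
dp [-0.3717  0.0713  0.0032] rot [ 0.24 -0.17 -0.18]
```

View pics/w2.png

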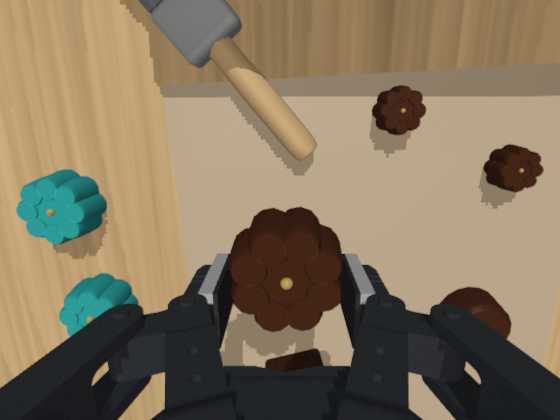

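The flower is held squarely with its gold dot at (287,284), still upright. Carrying it over the tray.

Emit:
send_rows(rotation=[[0,0,0],[0,0,0],[0,0,0],[0,0,0],[0,0,0]], dp=[[-0.03,0.006,0],[-0.065,0.013,0],[-0.1,0.02,0],[-0.135,0.027,0],[-0.17,0.034,0]], hand=[0.7,0.7,0.7,0.7,0.7])

```text
clock: 6.1
position: [489.6, 147.4, 111.6]
tcp_rot: [-0.0, 0.708, 0.706, -0.0]
wrist_force: [1.3, 0.6, -0.9]
gripper_width: 0.548
finger_force: 26.0
```

Emit:
send_rows(rotation=[[0,0,0],[0,0,0],[0,0,0],[0,0,0],[0,0,0]], dp=[[-0.035,0.007,0],[-0.07,0.014,0],[-0.105,0.021,0],[-0.14,0.028,0],[-0.17,0.033,0]], hand=[0.7,0.7,0.7,0.7,0.7])

```text
clock: 6.6
position: [522.2, -23.0, 111.5]
tcp_rot: [-0.0, 0.708, 0.706, -0.0]
wrist_force: [0.7, 0.0, -1.1]
gripper_width: 0.549
finger_force: 26.0
```

Emit:
send_rows(rotation=[[0,0,0],[0,0,0],[0,0,0],[0,0,0],[0,0,0]], dp=[[-0.02,0.002,0],[-0.032,0.0035,0],[-0.032,0.0035,0],[-0.032,0.0035,0],[-0.032,0.0035,0]], hand=[0.7,0.7,0.7,0.7,0.7])

```text
clock: 7.1
position: [525.8, -52.3, 112.3]
tcp_rot: [-0.0, 0.708, 0.706, 0.0]
wrist_force: [0.0, -0.2, -0.2]
gripper_width: 0.549
finger_force: 26.0
```

Run:
```python
from h import *
from rig import optics
delta([528,-53,20])
c=optics.read_camera("wrist"); cv2.imwrite("pics/w3.png",c["frame"][:,:,::-1])
W=cloud(c); z=W[...,2]
for nm,lo,hi in(("floor",3,13),("handle",33,42)):
    m=((z>lo)&(z<hi)&(W[...,0]>440)&(W[...,0]<620)&(W[...,1]>(-90 if nm=="floor" else 8))&(W[...,1]<(0 if nm=="floor" else 80))).astype(np.uint8)
    n,l,st,ce=cv2.connectedComponentsWithStats(m); i=1+st[1:,4].argmax(); p=W[l==i]
    print(nm,st[i],np.percentile(p,1,0).round(1),np.percentile(p,99,0).round(1))
```

```text
q [-1.000e-01  3.180e-01 -2.400e-01  1.012e+00  1.000e-03  1.474e+00] clock 7.1 pos [525.8 -52.3 112.3]
dp [-0.0007  0.0022  0.0923] rot [ 0.01 -0.03 -0.13]
floor [  194   150   192   106 15049] [461.9 -85.3   6.7] [591.8  -9.7  11.4]
handle [ 274   32   35   95 3222] [517.7   9.   35.2] [537.3  59.1  39.9]
```

View pics/w3.png

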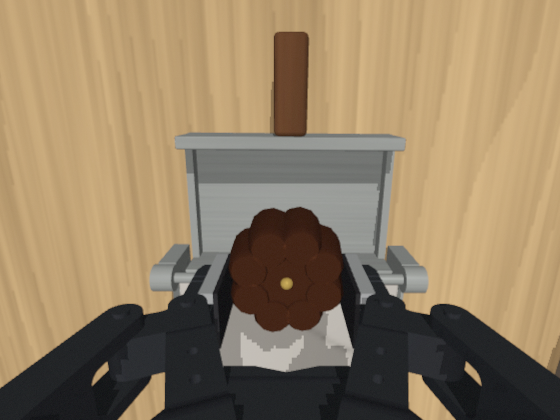

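The flower hangs upright over the tray (gold dot at 287,284), with the handle straight ahead at (291,85). Lowering to the floor and releasing.

Emit:
send_rows(rotation=[[0,0,0],[0,0,0],[0,0,0],[0,0,0],[0,0,0]], dp=[[0,0.001,0.025],[0,0.001,0.05],[0,0.001,0.07],[0,0.001,0.083],[0,0.001,0.083]], hand=[0.7,0.7,0.7,0.7,0.7])

```text
clock: 7.65
position: [525.7, -52.3, 28.0]
tcp_rot: [-0.001, 0.708, 0.706, -0.001]
wrist_force: [-0.4, 1.3, 0.2]
gripper_width: 0.545
finger_force: 26.0
```

Emit:
send_rows(rotation=[[0,0,0],[0,0,0],[0,0,0],[0,0,0],[0,0,0]], dp=[[0,0,0.003],[0,0,0.006],[0,0,0.008],[0,0,0.009],[0,0,0.009]], hand=[0.7,0.7,0.7,0.7,0.7])

```text
clock: 8.15
position: [527.5, -53.2, 21.6]
tcp_rot: [0.001, 0.708, 0.706, 0.001]
wrist_force: [-2.3, 0.5, 8.1]
gripper_width: 0.55
finger_force: 26.9
```

Contact at the expected height, with 8 N upward. Opening gently and lifting.

Emit:
send_rows(rotation=[[0,0,0],[0,0,0],[0,0,0],[0,0,0],[0,0,0]], dp=[[0,0,-0.001],[0,0,-0.001],[0,0,-0.001],[0,0,-0.001],[0,0,-0.001]], hand=[0.42,0.38,0.34,0.25,0.15])

```text
clock: 8.65
position: [527.0, -53.3, 21.4]
tcp_rot: [0.0, 0.708, 0.706, 0.0]
wrist_force: [-0.0, -0.4, 0.1]
gripper_width: 0.843
finger_force: 0.0
```

Emit:
send_rows(rotation=[[0,0,0],[0,0,0],[0,0,0],[0,0,0],[0,0,0]], dp=[[0,0,-0.005],[0,0,-0.025],[0,0,-0.055],[0,0,-0.085],[0,0,-0.1]], hand=[0.15,0.15,0.15,0.15,0.15])

```text
clock: 9.15
position: [528.0, -53.4, 124.3]
tcp_rot: [0.001, 0.708, 0.706, 0.001]
wrist_force: [-0.5, 0.7, -0.0]
gripper_width: 0.849
finger_force: 0.0
```

Run:
```python
from h import *
from rig import optics
delta([527.5,41,20])
c=optics.read_camera("wrist"); cv2.imwrite("pics/w4.png",c["frame"][:,:,::-1])
W=cloud(c); z=W[...,2]
m=(z>33)&(z<42)&(abs(W[...,0]-527)<30)&(W[...,1]>12)&(W[...,1]<80); p=W[m]; print(p.min(0),p.max(0))
```

```text
q [-0.101  0.31  -0.219  1.038  0.     1.473] clock 9.15 pos [528.  -53.4 124.3]
dp [ 0.0944 -0.0011  0.1043] rot [ 0.2   0.   -0.19]
[517.50220276  12.24839637  33.90478751] [537.70447772  60.18868673  40.57663725]
```

View pics/w4.png

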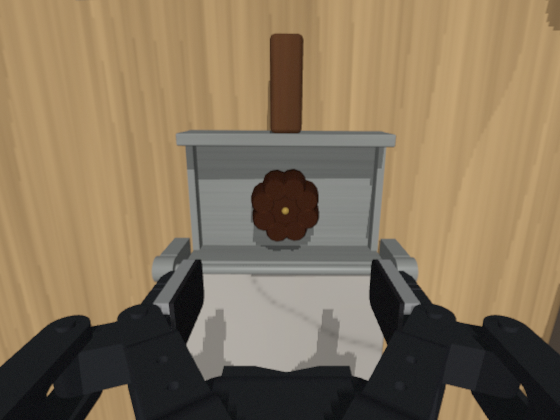

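The flower lies upright and free in the tray (gold dot at 285,211). The handle is at (287,85), centre x = 527.6 and top z ≈ 38, as expected. Going to the handle.

Emit:
send_rows(rotation=[[0,0,0],[0,0,0],[0,0,0],[0,0,0],[0,0,0]], dp=[[0.03,0,0],[0.06,0,0],[0.09,0,0],[0.094,0,0.015],[0.094,0,0.04]], hand=[0.4,0.5,0.5,0.5,0.5])

```text
clock: 9.7
position: [528.4, 42.0, 82.2]
tcp_rot: [0.001, 0.708, 0.707, 0.001]
wrist_force: [-0.0, -0.8, 0.0]
gripper_width: 0.503
finger_force: 0.0
```

Emit:
send_rows(rotation=[[0,0,0],[0,0,0],[0,0,0],[0,0,0],[0,0,0]], dp=[[0,0,0.02],[0,0,0.04],[0,0,0.055],[0,0,0.062],[0,0,0.062]], hand=[0.5,0.5,0.5,0.5,0.5])

```text
clock: 10.2
position: [526.6, 40.6, 18.7]
tcp_rot: [-0.001, 0.708, 0.706, -0.0]
wrist_force: [-0.7, 0.3, 0.1]
gripper_width: 0.499
finger_force: 0.0
```

Emit:
send_rows(rotation=[[0,0,0],[0,0,0],[0,0,0],[0,0,0],[0,0,0]], dp=[[0,0,0],[0,0,0],[0,0,0],[0,0,0],[0,0,0]], hand=[0.6,0.7,0.8,0.9,0.9], squeeze=40)

```text
clock: 10.7
position: [528.5, 40.7, 20.5]
tcp_rot: [0.001, 0.708, 0.706, 0.001]
wrist_force: [2.3, -0.3, 7.3]
gripper_width: 0.224
finger_force: 42.4
```

Emit:
send_rows(rotation=[[0,0,0],[0,0,0],[0,0,0]], dp=[[0,0,0],[0,0,0],[0,0,0]], hand=[0.9,0.9,0.9])

```text
clock: 11.0
position: [528.5, 40.7, 20.5]
tcp_rot: [0.001, 0.708, 0.706, 0.001]
wrist_force: [2.6, -0.2, 6.4]
gripper_width: 0.225
finger_force: 42.4
```

Run:
```python
import numpy as np
P=lambda t:np.array([131*np.cos(t)+10*np.sin(t),-(-10*np.cos(t)+131*np.sin(t))])/1000
for k in range(8):
    a=np.radians(22.5*k); print(k,[np.round(P(a+np.radians(4.5*i))-P(a),4).tolist() for i in range(1,6)])
```

```text
0 [[0.0004, -0.0103], [-0.0, -0.0206], [-0.0013, -0.0309], [-0.0033, -0.041], [-0.0061, -0.0509]]
1 [[-0.0036, -0.0097], [-0.0079, -0.019], [-0.013, -0.028], [-0.0187, -0.0366], [-0.0252, -0.0447]]
2 [[-0.007, -0.0076], [-0.0146, -0.0145], [-0.0227, -0.0209], [-0.0313, -0.0266], [-0.0403, -0.0316]]
3 [[-0.0094, -0.0043], [-0.0191, -0.0078], [-0.029, -0.0106], [-0.0391, -0.0126], [-0.0494, -0.0138]]
4 [[-0.0103, -0.0004], [-0.0206, 0.0], [-0.0309, 0.0013], [-0.041, 0.0033], [-0.0509, 0.0061]]
5 [[-0.0097, 0.0036], [-0.019, 0.0079], [-0.028, 0.013], [-0.0366, 0.0187], [-0.0447, 0.0252]]
6 [[-0.0076, 0.007], [-0.0145, 0.0146], [-0.0209, 0.0227], [-0.0266, 0.0313], [-0.0316, 0.0403]]
7 [[-0.0043, 0.0094], [-0.0078, 0.0191], [-0.0106, 0.029], [-0.0126, 0.0391], [-0.0138, 0.0494]]
```

Emit:
send_rows(rotation=[[0,0,0],[0,0,0],[0,0,0],[0,0,0],[0,0,0]], dp=[[0,0,-0.01],[0,0,-0.0205],[-0.001,0,-0.031],[-0.003,0,-0.041],[-0.006,0,-0.051]], hand=[0.9,0.9,0.9,0.9,0.9])

```text
clock: 11.5
position: [528.3, 34.4, 70.9]
tcp_rot: [0.001, 0.708, 0.706, 0.001]
wrist_force: [7.4, -2.3, -7.7]
gripper_width: 0.229
finger_force: 40.2
```

Emit:
send_rows(rotation=[[0,0,0],[0,0,0],[0,0,0],[0,0,0],[0,0,0]], dp=[[-0.0035,0,-0.0095],[-0.008,0,-0.019],[-0.013,0,-0.028],[-0.0185,0,-0.0365],[-0.025,0,-0.0445]], hand=[0.9,0.9,0.9,0.9,0.9])

```text
clock: 12.0
position: [528.1, 9.6, 115.2]
tcp_rot: [0.0, 0.708, 0.706, 0.001]
wrist_force: [6.6, -1.0, -6.7]
gripper_width: 0.226
finger_force: 41.1
```

Forces are small and the arc is tracking, so I'll continue.

Emit:
send_rows(rotation=[[0,0,0],[0,0,0],[0,0,0],[0,0,0],[0,0,0]], dp=[[-0.007,0,-0.0075],[-0.0145,0,-0.0145],[-0.0225,0,-0.021],[-0.0315,0,-0.0265],[-0.0405,0,-0.0315]], hand=[0.9,0.9,0.9,0.9,0.9])

```text
clock: 12.5
position: [527.7, -30.3, 146.7]
tcp_rot: [-0.0, 0.708, 0.706, 0.001]
wrist_force: [5.3, 2.5, -7.4]
gripper_width: 0.222
finger_force: 43.2
```

Emit:
send_rows(rotation=[[0,0,0],[0,0,0],[0,0,0],[0,0,0],[0,0,0]], dp=[[-0.0095,0,-0.0045],[-0.019,0,-0.008],[-0.029,0,-0.0105],[-0.039,0,-0.0125],[-0.0495,0,-0.014]], hand=[0.9,0.9,0.9,0.9,0.9])

```text
clock: 13.0
position: [527.3, -79.6, 160.6]
tcp_rot: [-0.001, 0.708, 0.706, 0.001]
wrist_force: [5.4, 5.4, -6.2]
gripper_width: 0.225
finger_force: 45.2
```

Run:
```python
from h import *
from rig import optics
delta([527.5,-80,160])
a=[optics.read_camera(n)["frame"][:,:,::-1] for n in("side","top")]
cv2.imwrite("pics/m1.png",np.hstack([cv2.resize(a[0][90:230,230:390],None,fx=2.4,fy=2.4),cv2.resize(a[1][130:270,290:450],None,fx=2.4,fy=2.4)]))
```

```text
q [-0.151  0.29  -0.149  1.132  0.003  1.422] clock 13.0 pos [527.3 -79.6 160.6]
dp [-0.0004  0.0002  0.0006] rot [ 0.08 -0.16 -0.14]
```

View pics/m1.png

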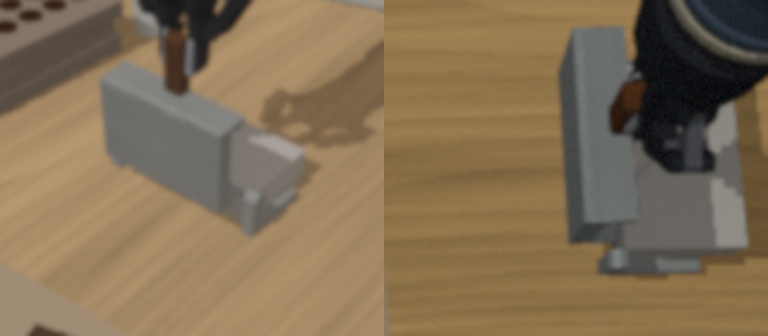

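The tray stands upright with the handle in the jaws (side crop at 177,55, top crop at 628,105). Nothing has dropped on to the table. Carrying on over.

Emit:
send_rows(rotation=[[0,0,0],[0,0,0],[0,0,0],[0,0,0],[0,0,0]], dp=[[-0.0105,0,-0.0005],[-0.0205,0,0],[-0.031,0,0.0015],[-0.041,0,0.0035],[-0.051,0,0.006]], hand=[0.9,0.9,0.9,0.9,0.9])

```text
clock: 13.6
position: [526.8, -131.3, 154.6]
tcp_rot: [-0.0, 0.708, 0.706, 0.001]
wrist_force: [2.3, 5.9, -0.5]
gripper_width: 0.226
finger_force: 44.8
```

Emit:
send_rows(rotation=[[0,0,0],[0,0,0],[0,0,0],[0,0,0],[0,0,0]], dp=[[-0.0095,0,0.0035],[-0.019,0,0.008],[-0.028,0,0.013],[-0.0365,0,0.0185],[-0.0445,0,0.025]], hand=[0.9,0.9,0.9,0.9,0.9])

```text
clock: 14.1
position: [526.3, -177.2, 129.4]
tcp_rot: [0.001, 0.709, 0.706, -0.0]
wrist_force: [-1.1, 0.1, 5.6]
gripper_width: 0.228
finger_force: 44.5
```

Emit:
send_rows(rotation=[[0,0,0],[0,0,0],[0,0,0],[0,0,0],[0,0,0]], dp=[[-0.0075,0,0.007],[-0.0145,0,0.0145],[-0.021,0,0.0225],[-0.0265,0,0.0315],[-0.0315,0,0.0405]], hand=[0.9,0.9,0.9,0.9,0.9])

```text
clock: 14.6
position: [526.0, -209.2, 88.6]
tcp_rot: [0.001, 0.709, 0.705, -0.001]
wrist_force: [-0.5, -0.8, 3.5]
gripper_width: 0.224
finger_force: 49.9
```

Emit:
send_rows(rotation=[[0,0,0],[0,0,0],[0,0,0],[0,0,0],[0,0,0]], dp=[[-0.0045,0,0.0095],[-0.008,0,0.019],[-0.0105,0,0.029],[-0.0125,0,0.039],[-0.0135,0,0.047]], hand=[0.9,0.9,0.9,0.9,0.9])

```text
clock: 15.1
position: [525.8, -221.6, 40.9]
tcp_rot: [-0.0, 0.709, 0.706, -0.001]
wrist_force: [-1.4, -2.1, 2.4]
gripper_width: 0.229
finger_force: 52.7
```

Emit:
send_rows(rotation=[[0,0,0],[0,0,0],[0,0,0],[0,0,0],[0,0,0]], dp=[[0,0,0.001],[0,0,0.002],[0,0,0.003],[0,0,0.003],[0,0,0.003]], hand=[0.9,0.9,0.9,0.9,0.9])

```text
clock: 15.6
position: [525.9, -221.7, 38.4]
tcp_rot: [0.0, 0.709, 0.706, -0.001]
wrist_force: [-2.5, -6.6, 2.8]
gripper_width: 0.227
finger_force: 52.8
```

Emit:
send_rows(rotation=[[0,0,0],[0,0,0],[0,0,0],[0,0,0]], dp=[[0,0,0.001],[0,0,0.002],[0,0,0.003],[0,0,0.003]], hand=[0.9,0.9,0.9,0.9])

```text
clock: 16.0
position: [525.9, -221.8, 35.3]
tcp_rot: [0.0, 0.709, 0.706, -0.001]
wrist_force: [-1.9, -7.0, 2.1]
gripper_width: 0.231
finger_force: 52.8
```

Run:
```python
from h import *
from rig import optics
a=[]
for n in("top","side"):
    c=optics.read_camera(n); a.append(c["frame"][:,:,::-1]); W=cloud(c)
    # tray back (should be z~72+thickness; flat)
    m=(abs(W[...,0]-527)<60)&(W[...,1]<-97)&(W[...,1]>-172)&(W[...,2]>50)&(W[...,2]<95); p=W[m]; 
    A=np.c_[p[:,:2]-[527,-135],np.ones(len(p))]; s=np.ones(len(p),bool)
    for _ in range(5):
        k=np.linalg.lstsq(A[s],p[s,2],rcond=None)[0]; r=p[:,2]-A@k; s=abs(r-np.median(r[s]))<4
    print(n,s.sum(),len(p),"slope deg",np.degrees(k[:2]).round(2),"z",k[2].round(1))
cv2.imwrite("pics/m2.png",np.hstack([cv2.resize(a[1][90:230,230:390],None,fx=2.4,fy=2.4),cv2.resize(a[0][130:270,310:470],None,fx=2.4,fy=2.4)]))
```

```text
top 2860 2864 slope deg [ 0.07 -5.7 ] z 83.6
side 1057 1058 slope deg [-0.07 -5.71] z 82.3
```

View pics/m2.png

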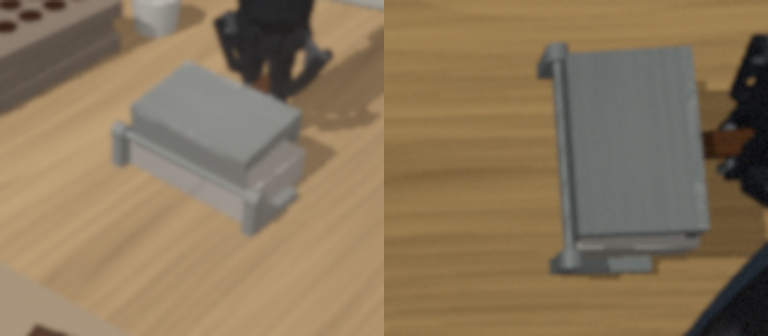

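The tray back still slopes 5.7°, so it isn't quite closed, and the pads have slid down the handle. I'll check whether it's still sinking or is blocked.

Emit:
send_rows(rotation=[[0,0,0],[0,0,0],[0,0,0],[0,0,0],[0,0,0]], dp=[[0,0,0],[0,0,0],[0,0,0],[0,0,0],[0,0,0]], hand=[0.9,0.9,0.9,0.9,0.9])

```text
clock: 16.6
position: [525.9, -221.8, 35.4]
tcp_rot: [0.0, 0.709, 0.706, -0.001]
wrist_force: [-1.2, -6.6, 2.6]
gripper_width: 0.222
finger_force: 52.8
```

```bash
cat >> h.py <<'E'
def slope():
    from rig import optics
    c=optics.read_camera("top"); W=cloud(c)
    m=(abs(W[...,0]-527)<60)&(W[...,1]<-97)&(W[...,1]>-172)&(W[...,2]>50)&(W[...,2]<110); p=W[m]
    A=np.c_[p[:,:2]-[527,-135],np.ones(len(p))]; s=np.ones(len(p),bool)
    for _ in range(5):
        k=np.linalg.lstsq(A[s],p[s,2],rcond=None)[0]; r=p[:,2]-A@k; s=abs(r-np.median(r[s]))<4
    print(s.sum(),len(p),"slope deg",np.degrees(k[:2]).round(2),"z",k[2].round(1))
    return c
E
python3 -c "
from h import *
slope();delta([527.5,-221,75])"
```

```text
2870 2873 slope deg [ 0.01 -5.72] z 83.6
q [-0.398  0.455 -0.245  0.871 -0.002  1.177] clock 16.65 pos [ 525.9 -221.8   35.4]
dp [ 0.0007  0.0016 -0.0396] rot [-0.04  0.08 -0.25]
```

It isn't moving, so something holds it 5.7° short, probably the chocolate lying tilted. I'll let go to see if it settles, then re-grip higher on the handle.

Emit:
send_rows(rotation=[[0,0,0],[0,0,0],[0,0,0],[0,0,0],[0,0,0]], dp=[[0,0,0],[0,0,0],[0,0,0],[0,0,-0.005],[0,0,-0.01]], hand=[0.6,0.5,0.5,0.5,0.5])

```text
clock: 17.15
position: [526.4, -220.7, 46.2]
tcp_rot: [-0.0, 0.708, 0.706, 0.0]
wrist_force: [-0.1, 0.1, -0.1]
gripper_width: 0.497
finger_force: 0.0
```

```bash
python3 -c "
from h import *
c=slope();W=cloud(c)
m=(W[...,1]<-190)&(W[...,1]>-250)&(abs(W[...,0]-527)<9)&(W[...,2]<75)&(W[...,2]>40);p=W[m];print(len(p),p.min(0),p.max(0))
print(bot.get_state()['wrist_force']) if 0 else None"
```

```text
2739 2741 slope deg [0.07 0.09] z 78.8
200 [ 518.05234382 -233.54548455   54.41450168] [ 535.99209886 -190.11938403   62.35359995]
```

On release the tray dropped fully shut: slope 0.1° and back at z 78.8. So it was only the pads holding it up. Retreating and taking a last look.

Emit:
send_rows(rotation=[[0,0,0],[0,0,0],[0,0,0],[0,0,0],[0,0,0]], dp=[[0,0,-0.02],[0,0,-0.05],[0,0,-0.09],[0,0,-0.13],[0,0,-0.15]], hand=[0.5,0.5,0.5,0.5,0.5])

```text
clock: 17.7
position: [527.5, -221.2, 200.0]
tcp_rot: [0.002, 0.708, 0.706, 0.001]
wrist_force: [-0.5, 0.3, -0.4]
gripper_width: 0.5
finger_force: 0.0
```

Emit:
send_rows(rotation=[[0,0,0],[0,0,0],[0,0,0],[0,0,0],[0,0,0]], dp=[[-0.03,0,0],[-0.06,0,0],[-0.09,0,0],[-0.12,0,0],[-0.12,0,0]], hand=[0.5,0.5,0.5,0.5,0.5])

```text
clock: 18.2
position: [525.8, -344.0, 195.9]
tcp_rot: [0.001, 0.709, 0.705, 0.0]
wrist_force: [-0.1, 1.0, -1.0]
gripper_width: 0.496
finger_force: 0.0
```

Run:
```python
from h import *
from rig import optics
c=slope(); s=optics.read_camera("side")["frame"]
cv2.imwrite("pics/end.png",np.hstack([cv2.resize(s[80:280,200:400,::-1],(390,390)),cv2.resize(c["frame"][110:310,290:490,::-1],(390,390))]))
```

```text
2740 2743 slope deg [ 0.1  -0.08] z 78.9
```

View pics/end.png

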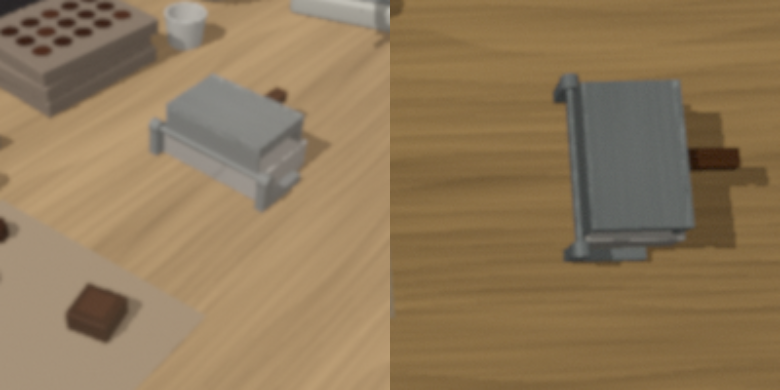

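The tray lies flat on the block (side crop at 235,115, top crop at 635,155). The handle is free at (715,159), nothing has spilled and the arm is clear.

```bash
python3 -c "
from rig import order
print(order.close_job())"
```

```text
the job is handed in; nothing more can be done
None
```

I laid the large flower chocolate right side up in the tray, swung the tray over and handed the job in at about 18 s; it is fully closed on the marble (slope about 0.1°) after dropping the last 5.7° when I let go of the handle, but the chocolate under it could not be seen, so upside down is inferred from the tray lying flat and nothing having spilled.

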